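# Bring a drive wheel to its mark and lock it

## Task

Set this friction drive to its timing mark and lock it for service. Swing the hinged green inspection cover on top of the grey housing open past upright and leave it open, then turn the free-running black drive wheel inside with a fingertip on its rubber tyre until the yellow stripe stands at the very top, in line with the red pointer. Finally push the locking bolt on the side of the housing in by its red ball until it is fully home in the wheel's notch, and leave the oil bottle and the grease tin beside it where they stand.

Things in the scene. Friction and masses are not known exactly. Their poses are not given: they have to be found in the camera images.
- housing: Grey cast drive housing fixed to the bench, 90 x 210 mm, 203 mm high, on a foot 112 x 262 x 12 mm. Origin: centre of its underside; x to its back (bearing cap on the front, -x), y to its left (the bolt's side), z up. Under the cover, its flat top has a slot from x = -31 to +28 and y = -80 to +80 mm, through which the wheel is reached.
- axle (a point): Centre of the wheel, on its axle, which runs along the housing's x; at x = -8, y = 0, z = 115 mm in the housing's frame. Wheel with a smooth, grippy black rubber tyre, 81 mm radius, 34 mm wide (x = -25 to +9 mm). It turns freely without end (friction 0.02 N m, inertia 0.002 to 0.003 kg m2), follows a fingertip pressed on it with 5 to 15 N and moved along it, and coasts if flicked.
- pointer (a point): Tip of the small red pointer on the housing's top face at the front edge of the slot: x = -29, y = 0, z = 203 mm in the housing's frame. It marks the top of the wheel, whose highest point is at z = 196 mm.
- stripe (a point): Middle of the yellow stripe painted across the wheel's tyre (34 mm along the axle, 10 mm wide), on the tyre surface, 81 mm from the axle. At the start it is turned down inside the housing, 55 degrees or more from the top on either side. At the top it reads x = -8, y = 0, z = 196 mm in the housing's frame.
- cover_handle (a point): Middle of the cover's T handle: a black round crossbar along the housing's y, 46 mm long and 13 mm thick, 24 mm above the cover's face on a 10 mm stem, clear all round. It can be pinched by its two ends from above and then turns between the fingers as the cover swings.
- cover_hinge (a point): Middle of the cover's hinge line, which runs along the housing's y at its rear edge, at x = +42, z = 207 mm in the housing's frame. With the cover shut the handle is 68 mm in front of it and 27 mm above it.
- cover (a joint): Opening angle of the green steel inspection cover (82 x 176 x 3 mm, 0.16 kg), rad: 0 is shut, lying on the housing's top (it may start slightly raised); grows as its front edge swings up and back; 1.57 is upright, stop at 1.9. The hinge is stiff (about 0.14 N m): the cover stays where it is left.
- bolt_knob (a point): Centre of the red ball, 28 mm across, on top of the locking bolt's upright handle (11 mm steel rod, rising from 123 mm); 189 mm above the bench, at x = +16 mm in the housing's frame, at y = 162 mm when drawn out and 140 mm when home.
- lock_bolt (a joint): Push-in travel of the locking bolt, m: about 0 drawn out, 0.022 fully home (stop). It slides along the housing's -y with 2.5 N friction and stays. Its round nose enters a V notch of the dark disc behind the tyre; there is one each quarter turn, one at the stripe. If none faces it (stripe not at the top) it stops half way; a wheel a few degrees off is drawn into line.
- oil_bottle: White oil bottle with a red spout, 55 mm thick, 190 mm high, standing on the bench at the housing's right; origin at the centre of its underside. Leave it.
- grease_tin: Round white tin with a blue lid, 65 mm across, 33 mm high, at the housing's right; origin at the centre of its underside. Leave it.

How it is judged:
By the outcome, as a careful person would: the job done as asked, in the order asked, and still so for the second after the job is handed in, with the robot touching nothing.
It also fails if it takes over 72 s, if anything falls off the work surface, if the arm or the gripper's body presses on something with over 40 N, if the wrist force passes 120 N, or if a joint passes its speed limit or range.

## Robot

A 6-joint arm with a two-finger parallel gripper is mounted at the origin on a cart in front of the work surface, level with it; the furniture and walls round the work are solid. World frame = base frame: x ahead of the robot, y to its left, z up, the work surface at z = 0. Lengths are in m, angles in rad, forces in N, time in s.
With the tool pointing down it reaches from about 0.275 to 0.775 m from the base axis. Payload 14.6 kg.
Tool frame: the origin (TCP) lies midway between the tips of the shut fingers; the grasp point (between the pads) lies 19 mm behind it (env.pinch_z is the distance from the TCP to the grasp point, in m); z points along the fingers, y is the line along which they close (so a half turn about z gives the same grasp; the last joint's range is limited). The gripper opens to 85 mm and grips with 20 to 120 N. Pads are 22 mm wide; open, the fingers measure 114 mm over their backs; the gripper's body (76 mm by 85 mm) begins 54 mm behind the grasp point. The pads swing forward as they close: fully open they stand 13 mm farther back than shut.
Start: joints at [-1.446, 0.263, -0.048, 1.259, 0, 1.415], TCP at [0.145, -0.505, 0.231] pointing down, gripper open.
Joint ranges: [-2.65, 2.65], [-0.89, 1.7], [-1.18, 1.37], [-2.13, 2.11], [-1.35, 1.29], [-3.14, 3.14]. Speed limits (rad/s): [1.89, 1.89, 2.57, 2.79, 3.14, 3.14].

## Interface

Orientations are given as a unit quaternion [x, y, z, w].
In Python, from workcell import env gives the robot as it stands.
- The arm moves only by the shell command python3 -m pendant 'ROWS' [FORCE]. ROWS is a JSON object of lists of equal length, an entry for each row: "rotation": the turn, a rotation vector about the world's x, y, z in degrees, a list of three; "translation": the shift along the world's x, y, z in m, a list of three; "gripper": the opening, from 0 (shut) to 1 (fully open). In form: {"rotation": [[rx, ry, rz], ...], "translation": [[tx, ty, tz], ...], "gripper": [gripper, ...]}. A call has 1 to 10 rows; each row shifts and turns the commanded pose from where the row before left it; what a row does not reach is not made up. A row lasts 1/12 s, in which the tool goes at most 41.7 mm and 7.16 degrees, less where a joint would pass 70% of its speed; a pose out of reach is approached as far as the arm can. A call with a gripper value outside its range is refused whole. The fingers move at their own pace and stop on an object; FORCE is the grip in N (left out, the last holds). Time passes only in rows, so rows that do not move let the fingers close. It gives the time, the measured TCP pose, the force, the opening and the grip force at its end, in the units of the state.
- env.get_obs(): the state, without advancing time (a new reading comes with each control period).
- env.camera(name): name is "scene" or "top" or "wrist"; returns a dict with "frame" (384x512x3 uint8, red, green, blue), "fx", "fy", "cx", "cy" (pixels), "camera_from_world" (4x4, takes a point from world to camera coordinates). Camera axes: x right, y down, z forward; pixel columns grow to the right and rows downward; lengths in m; the calibration is good to about 2 mm. A picture is of the moment at which its call begins. There is no depth.
- env.finish_job(): hands the job in; it is judged then, once.
The state is a dict: "clock": time; "q": joint angles; "qvel": joint speeds; "tau": joint torques, N m; "tcp_pos": TCP position; "orientation": TCP orientation; "contact_force": force on the tool from outside, world axes, zero at the start; "ft_torque": the same for the moment, N m; "grip_width": finger opening in m; "finger_force": force on a finger pad.
Only numpy, scipy, OpenCV 4.12 (cv2) and the standard library are available. Lean on these libraries where they do the work, as an engineer would, in place of code of your own. Each camera call takes 0.05 s, during which the arm holds its last target. There are 200 camera calls.

## Working session

There is one attempt and no reset: what is moved stays moved. The work goes in short steps, Python scripts to look and compute and a shell command to move; the robot and the scene stay as the last step left them, time stands still between calls to the robot, and variables do not carry over. Pictures are saved under pics/ and viewed, at most 10 in all, crops included, and the job is handed in when it is done.

```bash
mkdir -p pics; ls; python3 - <<'E'
from workcell import env
import cv2,numpy as np
o=env.get_obs();print(o)
for n in("scene","top"):
    c=env.camera(n);np.save(f"pics/{n}.npy",c["camera_from_world"]);print(n,c["fx"],c["fy"],c["cx"],c["cy"],c["camera_from_world"].round(3).tolist())
    cv2.imwrite(f"pics/{n}0.png",cv2.resize(c["frame"][:,:,::-1],(800,600),interpolation=cv2.INTER_CUBIC))
E
```

```text
pics
{'clock': 0.0, 'q': array([-1.44633107e+00,  2.63549561e-01, -4.89356323e-02,  1.25941637e+00,
       -1.63548123e-05,  1.41551407e+00]), 'qvel': array([0.0007881 , 0.00018123, 0.00068184, 0.0008322 , 0.00024952,
       0.00035427]), 'tau': array([-4.13503335e-05, -6.37608719e+01,  3.84562719e+01,  1.37499228e-02,
       -6.70169857e-05, -6.74149270e-07]), 'tcp_pos': array([ 0.1449235 , -0.50430953,  0.23081178]), 'orientation': array([ 9.90233453e-01,  1.39418086e-01,  3.38208482e-07, -5.52676073e-04]), 'contact_force': array([-0.54919421,  0.09689766,  0.60216376]), 'ft_torque': array([-0.02234568, -0.04494338,  0.02598574]), 'finger_force': 0.0, 'grip_width': 0.0855308759435126}
scene 442.8964410554614 442.8964410554614 251.17991524782911 193.71160775774572 [[0.775, -0.632, -0.001, -0.579], [-0.471, -0.577, -0.668, 0.201], [0.421, 0.518, -0.744, 0.999], [0.0, 0.0, 0.0, 1.0]]
top 347.8046088907151 347.8046088907151 263.77423403497323 190.0529332171165 [[0.005, -1.0, -0.008, -0.279], [-0.988, -0.004, -0.157, 0.55], [0.157, 0.009, -0.988, 0.947], [0.0, 0.0, 0.0, 1.0]]
```

View pics/scene0.png

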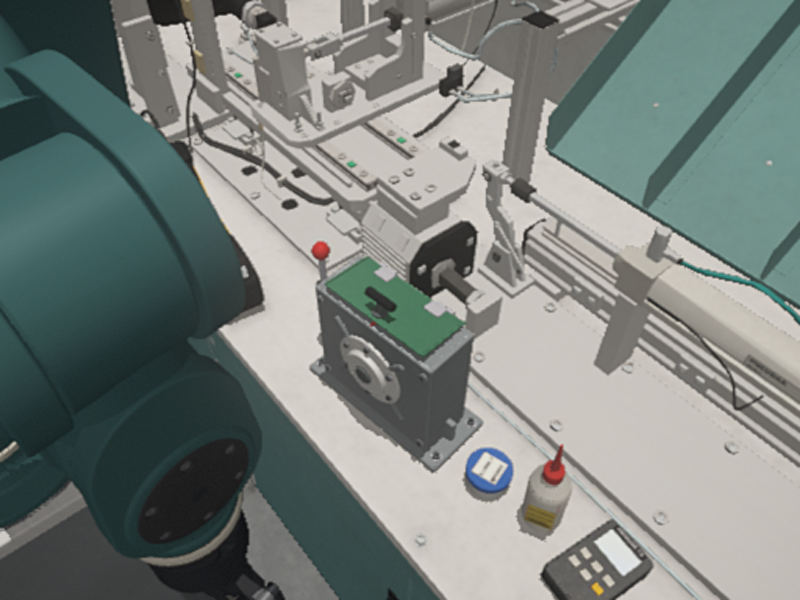

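View pics/top0.png

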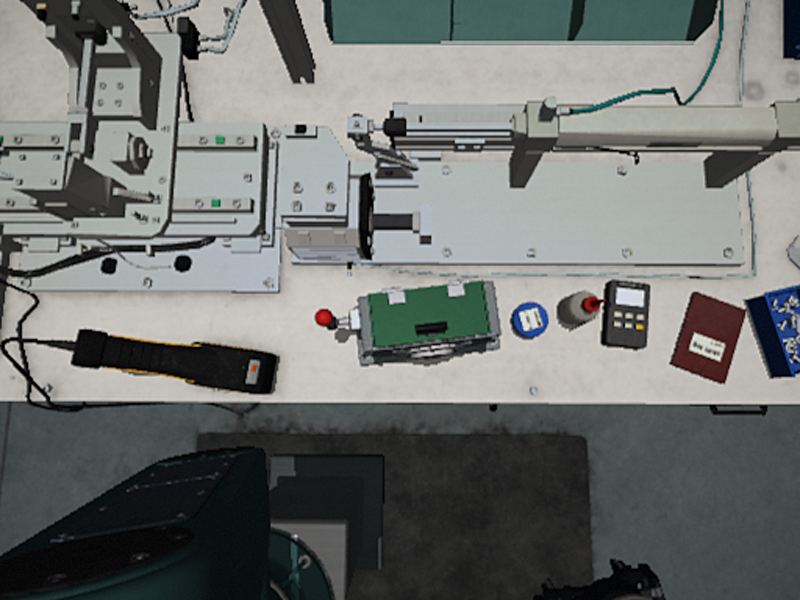

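The scene picture shows the red ball at about (320,250), the T handle at (380,298), the housing at (400,350), the tin at (490,470) and the bottle at (548,490). The top picture shows the ball at (324,317) and the handle at (431,327). I'll enlarge both to read them more closely.

```bash
python3 - <<'E'
import cv2,numpy as np
from workcell import env
a=env.camera("scene")["frame"][145:245,195:315,::-1]; b=env.camera("top")["frame"][175:235,198:328,::-1]
A=cv2.resize(a,None,fx=6,fy=6,interpolation=2)[:, :]; B=cv2.resize(b,None,fx=6,fy=6,interpolation=2)
# two side by side would exceed; stack scaled
A=cv2.resize(a,None,fx=3.6,fy=3.6,interpolation=2);B=cv2.resize(b,None,fx=3.6,fy=3.6,interpolation=2)
c=np.zeros((600,800,3),np.uint8);
A=cv2.resize(a[0:60],None,fx=5,fy=5,interpolation=2);B=cv2.resize(b,None,fx=5,fy=5,interpolation=2)
c[:300,:600]=A;c[300:600,:650]=B
cv2.imwrite("pics/crop1.png",c)
E
```

```text
(no output)
```

View pics/crop1.png

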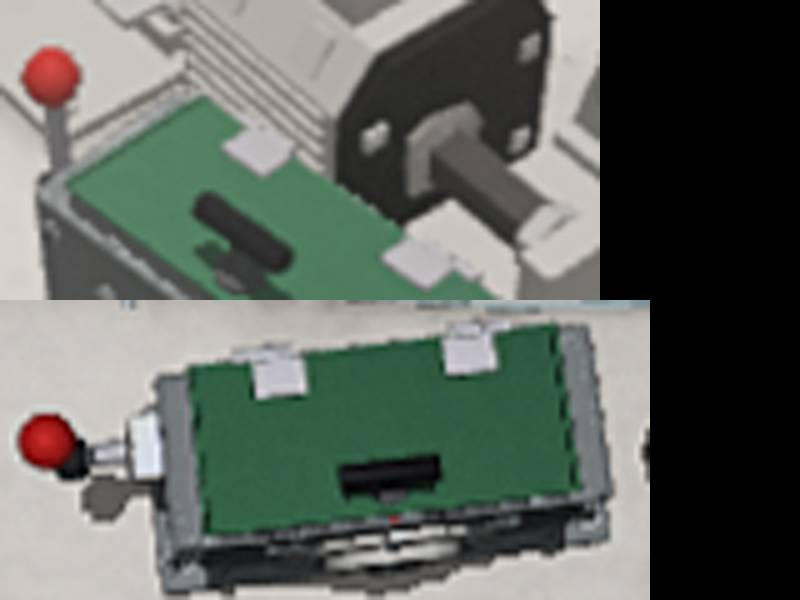

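```bash
cat > h.py <<'E'
import numpy as np
from workcell import env
def tri(obs):
    A=[];b=[]
    for c,(u,v) in obs:
        T=c["camera_from_world"];d=np.array([(u-c["cx"])/c["fx"],(v-c["cy"])/c["fy"]])
        for k in(0,1): A.append(T[k,:3]-d[k]*T[2,:3]);b.append(d[k]*T[2,3]-T[k,3])
    s=np.linalg.lstsq(np.array(A),np.array(b),rcond=None)
    return s[0],np.linalg.norm(np.array(A)@s[0]-b)
def plane(c,u,v,z):
    T=c["camera_from_world"];d=T[:3,:3].T@np.array([(u-c["cx"])/c["fx"],(v-c["cy"])/c["fy"],1]);o=-T[:3,:3].T@T[:3,3]
    return o+d*(z-o[2])/d[2]
def proj(c,p):
    q=c["camera_from_world"]@np.append(p,1);return np.array([c["fx"]*q[0]/q[2]+c["cx"],c["fy"]*q[1]/q[2]+c["cy"]])
E
python3 - <<'E'
from h import *
s=env.camera("scene");t=env.camera("top")
S=lambda u,v:(s,(195+u/5-.4,145+v/5-.4));T=lambda u,v:(t,(198+u/5-.4,175+(v-300)/5-.4))
for n,a,b in(("ball",S(51,76),T(46,441)),("handle",S(243,232),T(390,472)),("cov RL",S(205,97),T(190,367)),("cov FL",S(70,185),T(208,533))):
    p,e=tri([a,b]);print(n,p.round(4),e.round(4))
P=[plane(*([t]+list(T(*x)[1])),z=.203+.006)for x in((190,367),(558,325),(580,488),(208,533))]
print(np.round(P,4));print([np.linalg.norm(P[i]-P[i-1]).round(4) for i in range(4)])
print(np.mean(P,0))
yl=P[0]-P[1];print("yaw of +y axis",np.degrees(np.arctan2(-yl[0],yl[1])));yl=P[3]-P[2];print(np.degrees(np.arctan2(-yl[0],yl[1])))
E
```

```text
ball [ 0.4971 -0.141   0.1874] 0.0008
handle [ 0.4776 -0.3056  0.2371] 0.0007
cov RL [ 0.5304 -0.2117  0.2071] 0.001
cov FL [ 0.4517 -0.222   0.2127] 0.0012
[[ 0.5295 -0.2116  0.209 ]
 [ 0.5503 -0.3856  0.209 ]
 [ 0.473  -0.3946  0.209 ]
 [ 0.4512 -0.2213  0.209 ]]
[np.float64(0.0789), np.float64(0.1752), np.float64(0.0778), np.float64(0.1746)]
[ 0.500978   -0.30327008  0.209     ]
yaw of +y axis 6.8197820728164436
7.153359432580554
```

The triangulated points fit the text. The ball is at z 0.187 and the handle at 0.237, and the cover measures 78 x 175 mm. The housing origin is about (0.5015, -0.3033) with a yaw of about 7°. Next I'll hover over the handle.

```bash
python3 -m pendant '{"rotation":[[0,0,0],[0,0,-1],[0,0,-1],[0,0,-1],[0,0,-1],[0,0,-1],[0,0,-1],[0,0,-1],[0,0,-1],[0,0,-1]],"translation":[[0.01,0,0.03],[0.02,0.012,0.02],[0.022,0.013,0.01],[0.022,0.013,0.01],[0.022,0.013,0.01],[0.022,0.013,0],[0.022,0.013,0],[0.022,0.013,0],[0.022,0.013,0],[0.022,0.013,0]],"gripper":[1,1,1,1,1,1,1,1,1,1]}'
python3 -m pendant '{"rotation":[[0,0,0],[0,0,0],[0,0,0],[0,0,0],[0,0,0],[0,0,0],[0,0,0]],"translation":[[0.022,0.013,0],[0.022,0.013,0],[0.022,0.014,0],[0.022,0.014,0],[0.022,0.014,0],[0.015,0.014,0],[0,0,0]],"gripper":[1,1,1,1,1,1,1]}'
python3 - <<'E'
from h import *
import cv2
s=env.camera("scene");t=env.camera("top")
print("plate near top corner",tri([(s,(413/1.5625,258/1.5625)),(t,(360/1.5625,258/1.5625))]),"shaft end",tri([(s,(498/1.5625,292/1.5625)),(t,(430/1.5625,222/1.5625))]))
w=env.camera("wrist");cv2.imwrite("pics/w1.png",cv2.resize(w["frame"][:,:,::-1],(800,600)))
o=env.get_obs();print(o["clock"],o["tcp_pos"],o["orientation"],o["contact_force"])
ex=np.array([.9925,.1219,0]);O=np.array([.5015,-.3033,0])
for h in(.234,.237):print(proj(w,O-.026*ex+[0,0,h])*1.5625)
E
```

```text
clock: 1.13
tcp_pos: [0.352, -0.3878, 0.3113]
orientation: [0.998, 0.061, 0.0, 0.0]
contact_force: [0.1, 0.2, -0.3]
grip_width: 0.0853
finger_force: 0.0
clock: 1.72
tcp_pos: [0.4782, -0.3044, 0.3109]
orientation: [0.998, 0.063, 0.0, -0.0]
contact_force: [-0.1, 0.1, -0.3]
grip_width: 0.0853
finger_force: 0.0
plate near top corner (array([ 0.61108723, -0.19733439,  0.1403496 ]), np.float64(0.017187740778774916)) shaft end (array([ 0.68082254, -0.31410486,  0.11369044]), np.float64(0.016521671531092307))
1.8667 [ 0.47583409 -0.30665239  0.3111674 ] [ 9.98104680e-01  6.15388183e-02 -1.46688721e-04 -1.13638853e-05] [ 0.22529539 -0.38307081 -0.0949473 ]
[400.36546694 313.72283011]
[400.39273698 315.92441632]
```

View pics/w1.png

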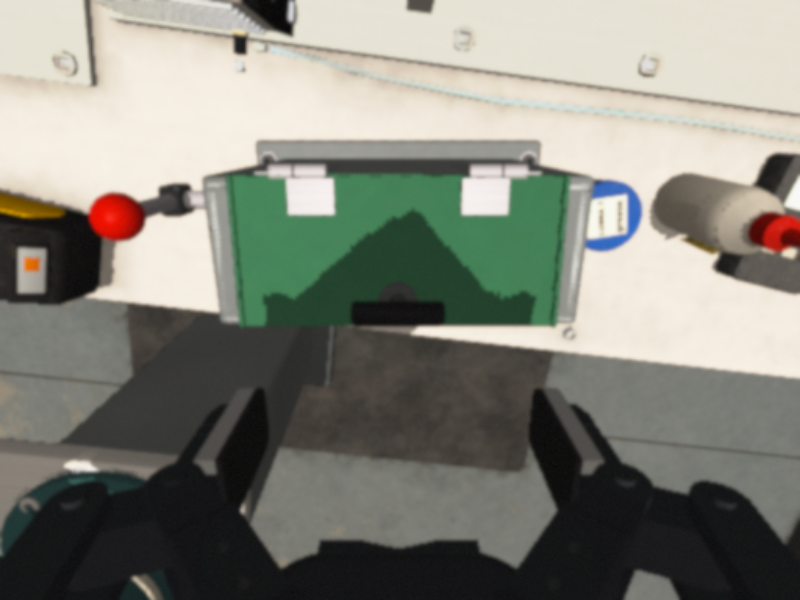

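The handle is at (398,313), right on the predicted point, with the housing square to the image. I'll descend and pinch it.

```bash
python3 -m pendant '{"rotation":[[0,0,0],[0,0,0],[0,0,0],[0,0,0],[0,0,0],[0,0,0]],"translation":[[0,0,-0.025],[0,0,-0.025],[0,0,-0.025],[0,0,-0.015],[0,0,-0.006],[0,0,0]],"gripper":[1,1,1,1,1,1]}' 30
python3 -m pendant '{"rotation":[[0,0,0],[0,0,0],[0,0,0],[0,0,0],[0,0,0],[0,0,0]],"translation":[[0,0,0],[0,0,0],[0,0,0],[0,0,0],[0,0,0],[0,0,0]],"gripper":[0.4,0.4,0.4,0.4,0.4,0.4]}' 30
python3 - <<'E'
from h import *
ex=np.array([.9925,.1219]);p0=None
for d in range(0,111,10):
    a=np.radians(d);x=-.068*np.cos(a)+.027*np.sin(a)+.068;z=.068*np.sin(a)+.027*np.cos(a)-.027
    q=np.array([*(x*ex),z]); print(d,q.round(4),(q-(p0 if p0 is not None else q)).round(4));p0=q
E
```

```text
clock: 2.37
tcp_pos: [0.475, -0.3068, 0.2145]
orientation: [0.998, 0.061, -0.001, -0.001]
contact_force: [-0.7, -0.2, 0.3]
grip_width: 0.0857
finger_force: 0.0
clock: 2.87
tcp_pos: [0.4756, -0.3059, 0.2158]
orientation: [0.998, 0.062, -0.0, -0.0]
contact_force: [-3.8, 5.1, 2.6]
grip_width: 0.0453
finger_force: 33.3
0 [0. 0. 0.] [0. 0. 0.]
10 [0.0057 0.0007 0.0114] [0.0057 0.0007 0.0114]
20 [0.0132 0.0016 0.0216] [0.0076 0.0009 0.0102]
30 [0.0224 0.0028 0.0304] [0.0092 0.0011 0.0088]
40 [0.033  0.0041 0.0374] [0.0106 0.0013 0.007 ]
50 [0.0446 0.0055 0.0424] [0.0116 0.0014 0.0051]
60 [0.057  0.007  0.0454] [0.0123 0.0015 0.0029]
70 [0.0696 0.0085 0.0461] [0.0126 0.0016 0.0007]
80 [0.0822 0.0101 0.0447] [ 0.0126  0.0015 -0.0015]
90 [0.0943 0.0116 0.041 ] [ 0.0121  0.0015 -0.0037]
100 [0.1056 0.013  0.0353] [ 0.0113  0.0014 -0.0057]
110 [0.1158 0.0142 0.0277] [ 0.0102  0.0012 -0.0076]
```

```bash
python3 -m pendant '{"rotation":[[0,0,0],[0,0,0],[0,0,0],[0,0,0],[0,0,0],[0,0,0]],"translation":[[0.0057,0.0007,0.0114],[0.0076,0.0009,0.0102],[0.0092,0.0011,0.0088],[0.0106,0.0013,0.007],[0.0116,0.0014,0.0051],[0,0,0]],"gripper":[0.4,0.4,0.4,0.4,0.4,0.4]}'
python3 -m pendant '{"rotation":[[0,0,0],[0,0,0],[0,0,0],[0,0,0],[0,0,0],[0,0,0]],"translation":[[0.0123,0.0015,0.0029],[0.0126,0.0016,0.0007],[0.0126,0.0015,-0.0015],[0.0121,0.0015,-0.0037],[0.0113,0.0014,-0.0057],[0,0,0]],"gripper":[0.4,0.4,0.4,0.4,0.4,0.4]}'
python3 -m pendant '{"rotation":[[0,0,0],[0,0,0]],"translation":[[0.004,0.0005,-0.0025],[0,0,0]],"gripper":[0.4,0.4]}'
python3 - <<'E'
from h import *
import cv2
s=env.camera("scene")["frame"][90:250,180:393,::-1]
cv2.imwrite("pics/s2.png",cv2.resize(s,(798,600)))
E
```

```text
clock: 3.37
tcp_pos: [0.5216, -0.3002, 0.2584]
orientation: [0.998, 0.062, -0.0, -0.001]
contact_force: [-2.8, 7.5, 5.4]
grip_width: 0.0452
finger_force: 33.5
clock: 3.87
tcp_pos: [0.5835, -0.2924, 0.2505]
orientation: [0.998, 0.062, 0.001, -0.001]
contact_force: [1.7, 6.7, 5.7]
grip_width: 0.0451
finger_force: 33.9
clock: 4.03
tcp_pos: [0.5864, -0.2921, 0.2486]
orientation: [0.998, 0.062, 0.001, -0.001]
contact_force: [0.9, 8.8, 4.8]
grip_width: 0.0452
finger_force: 34.0
```

View pics/s2.png

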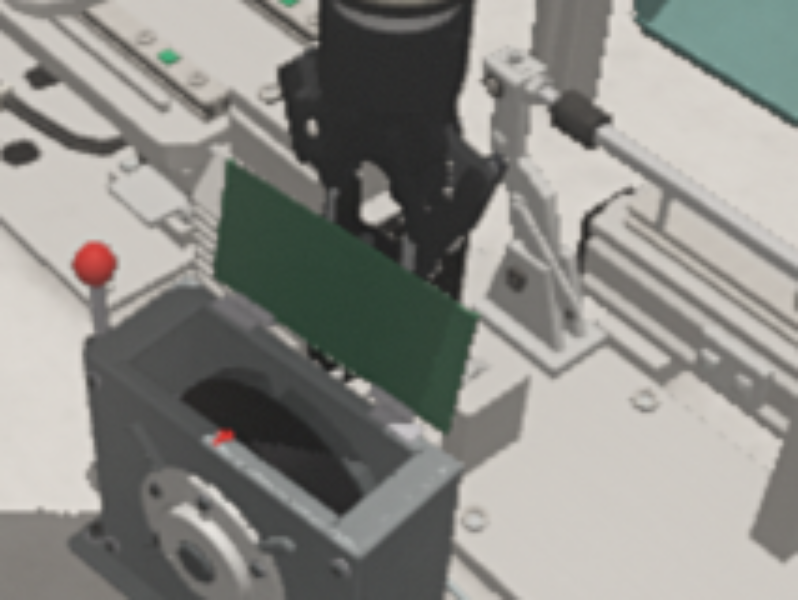

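The cover stands open past upright with its handle behind, and the slot shows a black wheel with no stripe in view. I'll release, lift and look in with the wrist camera.

```bash
python3 -m pendant '{"rotation":[[0,0,0],[0,0,0],[0,0,0],[0,0,0],[0,0,0],[0,0,0],[0,0,0],[0,0,0]],"translation":[[0,0,0],[0,0,0],[0,0,0],[0,0,0],[0,0,0.01],[0,0,0.035],[0,0,0.035],[0,0,0.035]],"gripper":[1,1,1,1,1,1,1,1]}'
python3 -m pendant '{"rotation":[[0,0,0],[0,0,0],[0,0,0],[0,0,0],[0,0,0],[0,0,0]],"translation":[[-0.03,-0.0035,0],[-0.03,-0.0035,0],[-0.03,-0.004,0],[-0.03,-0.004,0],[0,0,0],[0,0,0]],"gripper":[0,0,0,0,0,0]}'
python3 - <<'E'
from h import *
import cv2
w=env.camera("wrist");cv2.imwrite("pics/w2.png",cv2.resize(w["frame"][:,:,::-1],(800,600)))
T=w["camera_from_world"];print("cam pos",-T[:3,:3].T@T[:3,3],"dir",T[2,:3],env.get_obs()["tcp_pos"])
E
```

```text
clock: 4.75
tcp_pos: [0.5849, -0.2929, 0.3646]
orientation: [0.998, 0.061, -0.0, 0.0]
contact_force: [0.6, -1.0, 1.1]
grip_width: 0.0851
finger_force: 0.0
clock: 5.25
tcp_pos: [0.4645, -0.3084, 0.3638]
orientation: [0.998, 0.06, 0.0, 0.0]
contact_force: [-0.4, -0.2, -0.9]
grip_width: 0.0124
finger_force: 0.0
cam pos [ 0.54876494 -0.2972252   0.50468668] dir [-0.32520332 -0.04012907 -0.94479228] [ 0.46542909 -0.3084071   0.36339956]
```

View pics/w2.png

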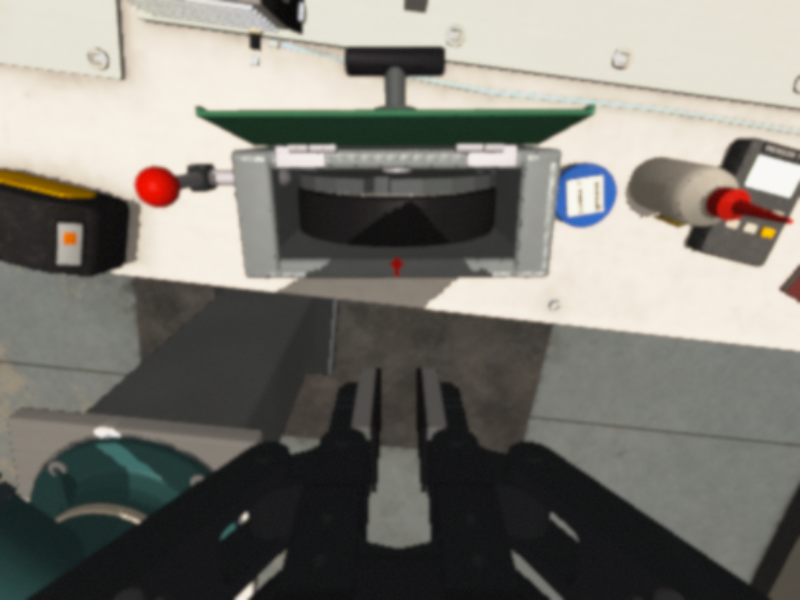

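The slot shows only black tyre, with the pointer at (397,265) and the cover open. The stripe must be more than about 75° from the top. I'll work out radial strokes of the fingertip about the axle.

```bash
cat >> h.py <<'E'
EX=np.array([.9925,.1219,0]);EY=np.array([-.1219,.9925,0]);O=np.array([.5015,-.3033,0])
def P(a,r,x=-.008):
    a=np.radians(a);return O+x*EX+r*np.sin(a)*EY+np.array([0,0,.115+r*np.cos(a)])
def yellow():
    """stripe angle from the top in deg, + to housing +y, from the wrist camera"""
    import cv2
    w=env.camera("wrist");h=cv2.cvtColor(w["frame"],cv2.COLOR_RGB2HSV)
    m=cv2.inRange(h,(20,110,60),(38,255,255))
    c=np.array([proj(w,P(0,.081))]).astype(int)[0]
    A=[(a,proj(w,P(a,.081,x))) for a in np.arange(-80,80.5,.5) for x in np.linspace(-.022,.006,8)]
    hit=[a for a,p in A if 0<=p[0]<511 and 0<=p[1]<383 and m[int(p[1]+.5),int(p[0]+.5)]]
    return len(hit),(np.median(hit) if hit else None),(min(hit),max(hit)) if hit else None
E
python3 - <<'E'
from h import *
o=env.get_obs();print(P(-25,.115)-o["tcp_pos"],o["grip_width"],yellow())
u=P(-25,1)-P(-25,0);print("radial",u.round(4))
for a in range(-25,25,5):print(a,(P(a+5,.081)-P(a,.081)).round(4))
E
```

```text
[ 0.03405538 -0.04410469 -0.14417416] 0.004854529480687013 (0, None, None)
radial [ 0.0515 -0.4194  0.9063]
-25 [-0.0008  0.0065  0.0027]
-20 [-0.0008  0.0067  0.0021]
-15 [-0.0008  0.0068  0.0015]
-10 [-0.0009  0.007   0.0009]
-5 [-0.0009  0.007   0.0003]
0 [-0.0009  0.007  -0.0003]
5 [-0.0009  0.007  -0.0009]
10 [-0.0008  0.0068 -0.0015]
15 [-0.0008  0.0067 -0.0021]
20 [-0.0008  0.0065 -0.0027]
```

```bash
python3 -m pendant '{"rotation":[[4.96,0.61,0],[4.96,0.61,0],[4.96,0.61,0],[4.96,0.61,0],[4.96,0.61,0],[0,0,0],[0,0,0]],"translation":[[0.006,-0.0074,-0.02],[0.007,-0.009,-0.026],[0.007,-0.009,-0.026],[0.007,-0.009,-0.026],[0.007,-0.009,-0.026],[0,0,-0.020],[0,0,0]],"gripper":[0,0,0,0,0,0,0]}'
python3 -m pendant '{"rotation":[[0,0,0],[0,0,0],[0,0,0],[0,0,0]],"translation":[[-0.0007,0.006,-0.0127],[-0.0007,0.006,-0.0127],[0,0.001,-0.003],[0,0,0]],"gripper":[0,0,0,0]}'
python3 - <<'E'
from h import *
o=env.get_obs();d=o["tcp_pos"]-P(0,0);print("x",d@EX,"ang",np.degrees(np.arctan2(d@EY,d[2])),"r",np.hypot(d@EY,d[2]),o["contact_force"],o["orientation"])
E
```

```text
clock: 5.93
tcp_pos: [0.5, -0.3521, 0.2121]
orientation: [0.974, 0.059, -0.016, -0.22]
contact_force: [0.2, -0.2, 0.6]
grip_width: -0.0001
finger_force: 0.0
clock: 6.27
tcp_pos: [0.4986, -0.3377, 0.1919]
orientation: [0.975, 0.061, -0.013, -0.215]
contact_force: [1.4, 0.3, -0.1]
grip_width: -0.0002
finger_force: 0.0
x 0.0009210411063406463 ang -23.74193973263102 r 0.08396918894781463 [ 1.40128191  0.34474001 -0.11745707] [ 0.97456931  0.06060871 -0.01305424 -0.21533886]
```

```bash
for i in 1; do python3 -m pendant '{"rotation":[[0,0,0],[0,0,0]],"translation":[[-0.0001,0.0008,-0.0018],[0,0,0]],"gripper":[0,0]}'; python3 -m pendant '{"rotation":[[0,0,0],[0,0,0]],"translation":[[-0.0001,0.0008,-0.0018],[0,0,0]],"gripper":[0,0]}'; python3 -m pendant '{"rotation":[[0,0,0],[0,0,0]],"translation":[[-0.0001,0.0004,-0.0009],[0,0,0]],"gripper":[0,0]}';done | grep -E 'tcp|contact'
```

```text
tcp_pos: [0.4985, -0.3378, 0.1899]
contact_force: [0.0, 0.0, 0.2]
tcp_pos: [0.4984, -0.3378, 0.1882]
contact_force: [0.6, -3.2, 8.8]
tcp_pos: [0.4984, -0.338, 0.188]
contact_force: [0.5, -8.5, 17.9]
```

The tip touches the tyre at about 81 mm radius, with roughly 10 N per mm of press. I'll ease off slightly and make the first half stroke.

```bash
python3 -m pendant '{"rotation":[[0,0,0],[-4.96,-0.61,0],[-4.96,-0.61,0],[-4.96,-0.61,0]],"translation":[[0,-0.0003,0.0008],[-0.0008,0.0065,0.0027],[-0.0008,0.0067,0.0021],[-0.0008,0.0068,0.0015]],"gripper":[0,0,0,0]}' | grep -E 'tcp|contact'; python3 -m pendant '{"rotation":[[-4.96,-0.61,0],[-4.96,-0.61,0],[0,0,0]],"translation":[[-0.0009,0.007,0.0009],[-0.0009,0.007,0.0003],[0,0,0]],"gripper":[0,0,0]}'| grep -E 'tcp|contact'
python3 -c '
from h import *
print(yellow());o=env.get_obs();print(o["tcp_pos"]-P(0,.081),o["contact_force"],o["orientation"])'
```

```text
tcp_pos: [0.4959, -0.3183, 0.1947]
contact_force: [-0.6, -1.2, 1.9]
tcp_pos: [0.4933, -0.3002, 0.1964]
contact_force: [0.7, -0.3, 1.1]
(0, None, None)
[-8.55624447e-05  3.22073772e-03 -2.10704857e-05] [-0.32880731  0.58186138  3.58844994] [9.98050371e-01 6.24029045e-02 7.50339884e-04 8.78858932e-04]
```

```bash
python3 -m pendant '{"rotation":[[0,0,0],[-4.96,-0.61,0],[-4.96,-0.61,0]],"translation":[[0,0,-0.0009],[-0.0009,0.007,-0.0003],[-0.0009,0.007,-0.0009]],"gripper":[0,0,0]}' | grep -E 'tcp|contact'; python3 -m pendant '{"rotation":[[-4.96,-0.61,0],[-4.96,-0.61,0],[-4.96,-0.61,0],[0,0,0]],"translation":[[-0.0008,0.0068,-0.0015],[-0.0008,0.0067,-0.0021],[-0.0008,0.0065,-0.0027],[0,0,0]],"gripper":[0,0,0,0]}'| grep -E 'tcp|contact'
python3 -c '
from h import *
print(yellow());o=env.get_obs();d=o["tcp_pos"]-P(0,0);print("x",d@EX,"ang",np.degrees(np.arctan2(d@EY,d[2])),"r",np.hypot(d@EY,d[2]),o["contact_force"])'
```

```text
tcp_pos: [0.4925, -0.2923, 0.1951]
contact_force: [-8.5, 1.5, 19.5]
tcp_pos: [0.4894, -0.2674, 0.1871]
contact_force: [-12.4, 10.2, 26.1]
(0, None, None)
x 0.0003526982636459087 ang 26.750484479955592 r 0.08105727980509403 [-13.78427839  12.95040174  30.15879185]
```

```bash
python3 -m pendant '{"rotation":[[0,0,0],[6.2,0.76,0],[6.2,0.76,0],[6.2,0.76,0],[6.2,0.76,0],[6.2,0.76,0],[6.2,0.76,0],[6.2,0.76,0],[6.2,0.76,0],[0,0,0]],"translation":[[0,0.005,0.012],[0.0012,-0.01,0.0038],[0.0012,-0.01,0.0027],[0.0012,-0.0102,0.0017],[0.0012,-0.0103,0.0006],[0.0013,-0.0103,-0.0006],[0.0012,-0.0102,-0.0017],[0.0012,-0.01,-0.0027],[0.0012,-0.01,-0.0038],[0,0,0]],"gripper":[0,0,0,0,0,0,0,0,0,0]}'
python3 -c '
from h import *
import cv2
print(yellow());o=env.get_obs();d=o["tcp_pos"]-P(0,0);print("x",d@EX,"ang",np.degrees(np.arctan2(d@EY,d[2])),"r",np.hypot(d@EY,d[2]),o["contact_force"],P(-25,.082)-o["tcp_pos"])
w=env.camera("wrist")["frame"];cv2.imwrite("pics/w3.png",cv2.resize(w[:,:,::-1],(800,600)))'
```

```text
clock: 8.87
tcp_pos: [0.4982, -0.3492, 0.1911]
orientation: [0.973, 0.057, -0.016, -0.224]
contact_force: [-0.3, -0.9, -2.0]
grip_width: 0.0001
finger_force: 0.0
(0, None, None)
x -0.00022670399757290726 ang -29.625372120218678 r 0.08957212261642526 [-0.0659089   0.58769059  0.169773  ] [-0.0009485   0.00958237 -0.00354567]
```

View pics/w3.png

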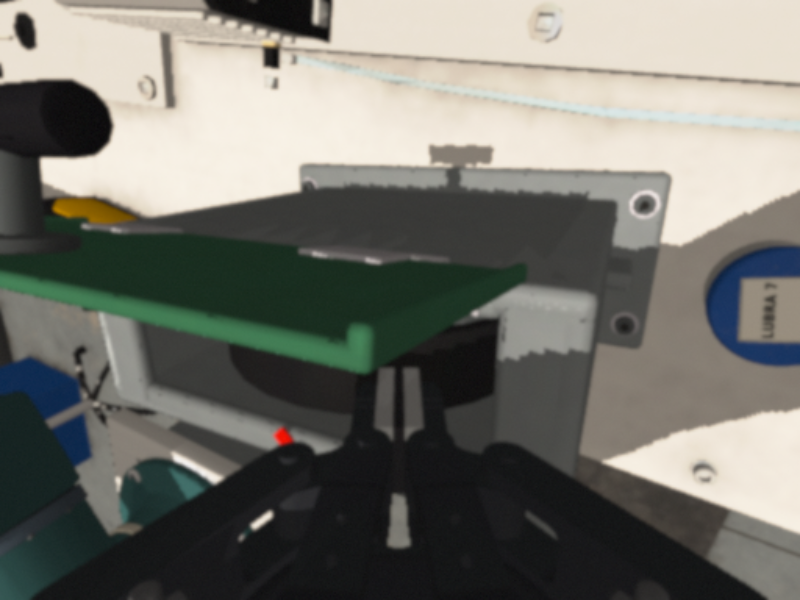

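In this close view the cover hides most of the slot, so the stripe search from here meant nothing. I'll lift back to the viewing pose.

```bash
python3 -m pendant '{"rotation":[[0,0,0],[-5.4,-0.66,0],[-5.4,-0.66,0],[-5.4,-0.66,0],[-5.4,-0.66,0],[-4,-0.5,0],[0,0,0],[0,0,0]],"translation":[[0,-0.01,0.025],[-0.006,0.008,0.032],[-0.006,0.01,0.032],[-0.006,0.01,0.032],[-0.006,0.011,0.032],[-0.006,0.011,0.02],[0,0,0],[0,0,0]],"gripper":[0,0,0,0,0,0,0,0]}'
python3 -c '
from h import *
import cv2
print(yellow())
w=env.camera("wrist");w=w["frame"];cv2.imwrite("pics/w4.png",cv2.resize(w[60:200,110:390,::-1],None,fx=2.8,fy=2.8,interpolation=2))'
```

```text
clock: 9.63
tcp_pos: [0.4688, -0.3027, 0.3749]
orientation: [0.998, 0.062, 0.003, 0.01]
contact_force: [1.4, -0.1, -0.7]
grip_width: -0.0
finger_force: 0.0
(0, None, None)
```

View pics/w4.png

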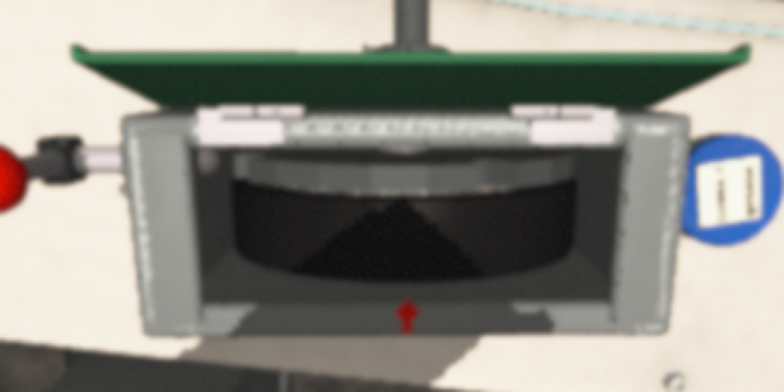

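```bash
python3 -c '
from h import *
o=env.get_obs();print(o["tcp_pos"],P(-25,.100)-o["tcp_pos"],P(-25,.0815)-P(-25,.1))'
```

```text
[ 0.46899369 -0.3042459   0.37140714] [ 0.02971803 -0.04197417 -0.16577636] [-0.00095307  0.0077598  -0.01676669]
```

```bash
python3 -m pendant '{"rotation":[[5.2,0.64,0],[5.2,0.64,0],[5.2,0.64,0],[5.2,0.64,0],[5.2,0.64,0],[0,0,0],[0,0,0],[0,0,0]],"translation":[[0.005,-0.009,-0.024],[0.005,-0.009,-0.024],[0.005,-0.009,-0.024],[0.005,-0.009,-0.024],[0.005,-0.006,-0.024],[0.005,0,-0.024],[0,0,-0.022],[0,0,0]],"gripper":[0,0,0,0,0,0,0,0]}' | grep -E 'tcp|cont|ori'
python3 -m pendant '{"rotation":[[0,0,0],[0,0,0],[0,0,0]],"translation":[[-0.0005,0.0038,-0.0082],[-0.0005,0.0038,-0.0082],[0,0,0]],"gripper":[0,0,0]}' | grep -E 'tcp|cont'
python3 -c '
from h import *
o=env.get_obs();d=o["tcp_pos"]-P(0,0);print("x",d@EX,"ang",np.degrees(np.arctan2(d@EY,d[2])),"r",np.hypot(d@EY,d[2]),o["contact_force"])'
```

```text
tcp_pos: [0.4982, -0.347, 0.1991]
orientation: [0.973, 0.059, -0.016, -0.223]
contact_force: [-0.3, 0.4, -1.0]
tcp_pos: [0.4979, -0.339, 0.1885]
contact_force: [0.2, -0.0, -0.4]
x 5.804777388128194e-05 ang -25.454762640947045 r 0.08139407407885753 [ 0.17745276 -0.01213032 -0.41382987]
```

```bash
python3 -m pendant '{"rotation":[[0,0,0],[0,0,0]],"translation":[[0,0.0006,-0.0014],[0,0,0]],"gripper":[0,0]}' | grep -E 'cont'
python3 -m pendant '{"rotation":[[-4.96,-0.61,0],[-4.96,-0.61,0],[-4.96,-0.61,0],[-4.96,-0.61,0],[-4.96,-0.61,0]],"translation":[[-0.0008,0.0065,0.0026],[-0.0008,0.0067,0.0020],[-0.0008,0.0068,0.0013],[-0.0009,0.007,0.0007],[-0.0009,0.007,0.0001]],"gripper":[0,0,0,0,0]}' | grep -E 'tcp|cont'
python3 -m pendant '{"rotation":[[-4.96,-0.61,0],[-4.96,-0.61,0],[-4.96,-0.61,0],[-4.96,-0.61,0],[-4.96,-0.61,0],[0,0,0]],"translation":[[-0.0009,0.007,-0.0002],[-0.0009,0.007,-0.0008],[-0.0008,0.0068,-0.0014],[-0.0008,0.0067,-0.002],[-0.0008,0.0065,-0.0025],[0,0,0]],"gripper":[0,0,0,0,0,0]}' | grep -E 'tcp|cont'
python3 -m pendant '{"rotation":[[0,0,0],[5.2,0.64,0],[5.2,0.64,0],[5.2,0.64,0],[5.2,0.64,0],[5,0.6,0],[0,0,0],[0,0,0]],"translation":[[0,0.01,0.025],[-0.005,-0.01,0.03],[-0.005,-0.01,0.03],[-0.005,-0.012,0.03],[-0.005,-0.012,0.03],[-0.004,-0.01,0.03],[0,0,0],[0,0,0]],"gripper":[0,0,0,0,0,0,0,0]}' | grep -E 'tcp|cont|ori|clo'
python3 -c '
from h import *
import cv2
print(yellow())
w=env.camera("wrist");w=w["frame"];cv2.imwrite("pics/w5.png",cv2.resize(w[60:200,110:390,::-1],None,fx=2.8,fy=2.8,interpolation=2))'
```

```text
contact_force: [-1.3, -0.2, 1.0]
tcp_pos: [0.4942, -0.3053, 0.196]
contact_force: [-0.6, -1.3, 4.4]
tcp_pos: [0.4893, -0.2681, 0.1877]
contact_force: [-5.2, 2.0, 6.1]
clock: 12.4
tcp_pos: [0.4674, -0.3149, 0.3569]
orientation: [0.998, 0.06, 0.0, -0.003]
contact_force: [-0.2, -0.2, -1.2]
(194, np.float64(-61.5), (np.float64(-71.5), np.float64(-55.0)))
```

The stripe is in view, about 61° from the top on the -y side and moving the right way. Next comes another 50° stroke.

```bash
python3 -m pendant '{"rotation":[[5,0.6,0],[5,0.6,0],[5,0.6,0],[5,0.6,0],[5,0.6,0],[0,0,0],[0,0,0],[0,0,0]],"translation":[[0.005,-0.008,-0.024],[0.005,-0.008,-0.024],[0.005,-0.008,-0.024],[0.005,-0.007,-0.024],[0.005,-0.001,-0.024],[0.005,0,-0.024],[0.001,0.001,-0.0075],[0,0,0]],"gripper":[0,0,0,0,0,0,0,0]}' | grep -E 'tcp|ori'
python3 -m pendant '{"rotation":[[0,0,0],[0,0,0],[0,0,0]],"translation":[[-0.0005,0.0038,-0.0082],[-0.0005,0.0038,-0.0082],[0,0,0]],"gripper":[0,0,0]}' | grep -E 'tcp|cont'
python3 -m pendant '{"rotation":[[0,0,0],[0,0,0]],"translation":[[0,0.0008,-0.0017],[0,0,0]],"gripper":[0,0]}' | grep -E 'tcp|cont'
python3 -c '
from h import *
o=env.get_obs();d=o["tcp_pos"]-P(0,0);print("x",d@EX,"ang",np.degrees(np.arctan2(d@EY,d[2])),"r",np.hypot(d@EY,d[2]),o["contact_force"])'
```

```text
tcp_pos: [0.4977, -0.3421, 0.2028]
orientation: [0.973, 0.06, -0.014, -0.222]
tcp_pos: [0.497, -0.3351, 0.1903]
contact_force: [0.2, 1.2, 0.3]
tcp_pos: [0.4971, -0.3353, 0.1894]
contact_force: [-1.5, -5.1, 10.0]
x -0.00022804443106525375 ang -22.77854930145935 r 0.08070497427201428 [-1.53679551 -5.10896097 10.04630976]
```

```bash

python3 -m pendant '{"rotation":[[-4.96,-0.61,0],[-4.96,-0.61,0],[-4.96,-0.61,0],[-4.96,-0.61,0],[-4.96,-0.61,0]],"translation":[[-0.0008,0.0066,0.0024],[-0.0008,0.0067,0.0018],[-0.0008,0.0069,0.0011],[-0.0009,0.007,0.0005],[-0.0009,0.007,-0.0001]],"gripper":[0,0,0,0,0]}' | grep -E 'tcp|cont'
python3 -m pendant '{"rotation":[[-4.96,-0.61,0],[-4.96,-0.61,0],[-4.96,-0.61,0],[-4.96,-0.61,0],[-4.96,-0.61,0],[0,0,0]],"translation":[[-0.0009,0.007,-0.0005],[-0.0009,0.007,-0.001],[-0.0008,0.0068,-0.0017],[-0.0008,0.0066,-0.0022],[-0.0008,0.0065,-0.0027],[0,0,0]],"gripper":[0,0,0,0,0,0]}' | grep -E 'tcp|cont'
python3 -m pendant '{"rotation":[[0,0,0],[5.2,0.64,0],[5.2,0.64,0],[5.2,0.64,0],[5.2,0.64,0],[4.4,0.5,0],[0,0,0],[0,0,0]],"translation":[[0,0.01,0.025],[-0.005,-0.01,0.03],[-0.005,-0.01,0.03],[-0.005,-0.012,0.03],[-0.005,-0.012,0.03],[-0.004,-0.01,0.03],[0,0,0],[0,0,0]],"gripper":[0,0,0,0,0,0,0,0]}' | grep -E 'tcp|cont|ori|clo'
python3 -c '
from h import *
import cv2
print(yellow())
w=env.camera("wrist");w=w["frame"];cv2.imwrite("pics/w6.png",cv2.resize(w[60:200,110:390,::-1],None,fx=2.8,fy=2.8,interpolation=2))'
```

```text
tcp_pos: [0.4929, -0.3012, 0.1959]
contact_force: [-2.7, -0.1, 7.9]
tcp_pos: [0.4877, -0.2639, 0.1855]
contact_force: [-5.1, 3.9, 9.0]
clock: 15.17
tcp_pos: [0.4655, -0.3114, 0.3573]
orientation: [0.998, 0.061, 0.002, -0.002]
contact_force: [0.3, -0.8, -0.8]
(140, np.float64(-13.5), (np.float64(-18.0), np.float64(-9.5)))
```

View pics/w6.png

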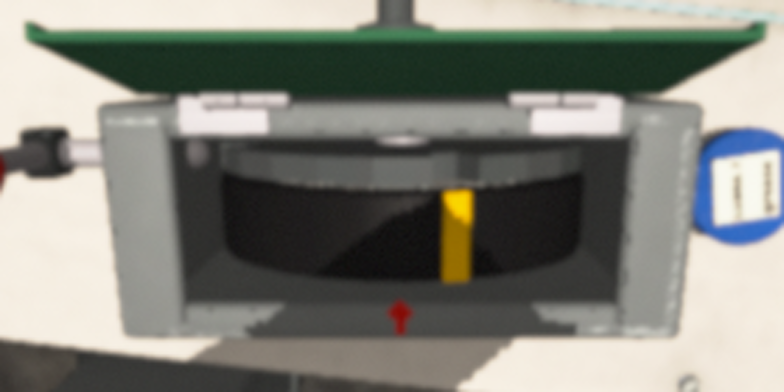

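The stripe is at (456,237) in the crop and the pointer at (400,318), so 13.5° remains. I'll do a short stroke from -7° to +7°.

```bash
python3 -c '
from h import *
o=env.get_obs();print(P(-7,.092)-o["tcp_pos"],P(-7,.0807)-P(-7,.092));w=env.camera("wrist");print((proj(w,P(0,.088,-.029))-[110,60])*2.8+1.4-.5)'
```

```text
[ 0.0298204  -0.0060005  -0.14890573] [-0.00016787  0.0013668  -0.01121577]
[406.74610114 298.38945545]
```

```bash
python3 -m pendant '{"rotation":[[7,0.85,0],[0,0,0],[0,0,0],[0,0,0],[0,0,0],[0,0,0],[0,0,0],[0,0,0]],"translation":[[0.005,-0.001,-0.025],[0.005,-0.001,-0.025],[0.005,-0.001,-0.025],[0.005,-0.001,-0.025],[0.005,-0.001,-0.025],[0.005,0,-0.024],[0,0.001,-0.0085],[0,0,0]],"gripper":[0,0,0,0,0,0,0,0]}' | grep -E 'tcp|ori|cont'
python3 -m pendant '{"rotation":[[0,0,0],[0,0,0]],"translation":[[0,0.0001,-0.001],[0,0,0]],"gripper":[0,0]}' | grep -E 'tcp|cont'
python3 -c '
from h import *
o=env.get_obs();d=o["tcp_pos"]-P(0,0);print("x",d@EX,"ang",np.degrees(np.arctan2(d@EY,d[2])),"r",np.hypot(d@EY,d[2]),o["contact_force"])'
```

```text
tcp_pos: [0.4949, -0.3127, 0.1971]
orientation: [0.996, 0.062, -0.004, -0.065]
contact_force: [-0.5, -0.7, 0.5]
tcp_pos: [0.4951, -0.313, 0.197]
contact_force: [-0.2, -0.1, 0.5]
x 0.0004453506721235731 ang -6.187660372755938 r 0.08248924426247985 [-0.2458532  -0.12522263  0.48461872]
```

```bash
python3 -m pendant '{"rotation":[[0,0,0],[0,0,0],[0,0,0]],"translation":[[0,0.0001,-0.0014],[0,0.0001,-0.001],[0,0,0]],"gripper":[0,0,0]}' | grep -E 'tcp|cont'
```

```text
tcp_pos: [0.4954, -0.3141, 0.1952]
contact_force: [-2.3, -2.1, 10.2]
```

```bash

python3 -m pendant '{"rotation":[[-3.72,-0.46,0],[-3.72,-0.46,0],[-3.72,-0.46,0],[-3.72,-0.46,0],[0,0,0],[0,0,0]],"translation":[[-0.0006,0.0053,0.0005],[-0.0007,0.0053,0.0001],[-0.0006,0.0053,-0.0002],[-0.0007,0.0053,-0.0005],[0,0,0],[0,0,0]],"gripper":[0,0,0,0,0,0]}' | grep -E 'tcp|cont'
python3 -m pendant '{"rotation":[[0,0,0],[7,0.85,0],[1,0.1,0],[0,0,0],[0,0,0],[0,0,0],[0,0,0],[0,0,0]],"translation":[[0,0.001,0.012],[-0.005,-0.001,0.025],[-0.005,-0.001,0.025],[-0.005,-0.002,0.025],[-0.005,-0.002,0.025],[-0.005,-0.002,0.025],[-0.005,0,0.025],[0,0,0]],"gripper":[0,0,0,0,0,0,0,0]}' | grep -E 'tcp|cont|ori|clo'
python3 -c '
from h import *
import cv2
print(yellow())
w=env.camera("wrist");f=w["frame"];cv2.imwrite("pics/w7.png",cv2.resize(f[80:180,190:310,::-1],None,fx=6,fy=6,interpolation=2))
h=cv2.cvtColor(f,cv2.COLOR_RGB2HSV)
y=np.argwhere(cv2.inRange(h,(20,110,60),(38,255,255))[80:180,190:310]);r=np.argwhere((cv2.inRange(h,(0,150,60),(6,255,255))|cv2.inRange(h,(174,150,60),(180,255,255)))[80:180,190:310])
print("yellow",y.mean(0)+[80,190],len(y),"red",r.mean(0)+[80,190],len(r))
print("bearing pred stripe",proj(w,P(0,.081)),"pointer",proj(w,P(0,.088,-.029)))'
```

```text
tcp_pos: [0.4925, -0.2917, 0.195]
contact_force: [-5.8, 0.5, 13.0]
clock: 17.57
tcp_pos: [0.4633, -0.3008, 0.3576]
orientation: [0.998, 0.061, 0.003, 0.003]
contact_force: [-0.1, -1.6, 0.2]
(145, np.float64(2.5), (np.float64(-2.5), np.float64(7.0)))
yellow [143.52997602 258.59472422] 417 red [172.05660377 260.47169811] 53
bearing pred stripe [262.03469783 144.44551925] pointer [262.07074255 166.14252922]
```

View pics/w7.png

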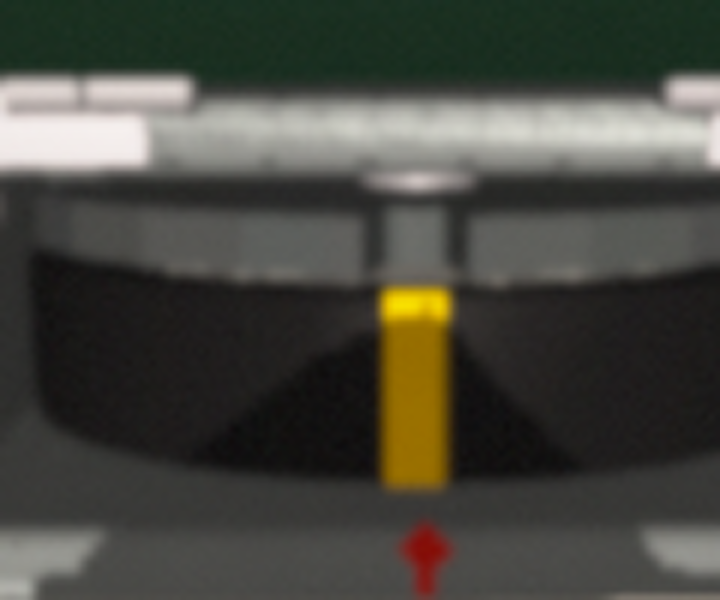

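The stripe (416,390) stands within about 1° of the pointer (426,560), and the bolt will draw the wheel into line. I'll go round to the outer side of the red ball.

```bash

python3 -m pendant '{"rotation":[[0,0,0],[0,0,0],[0,0,0],[0,0,0],[0,0,0],[0,0,0],[0,0,0],[0,0,0]],"translation":[[0.004,0.03,0],[0.004,0.03,0],[0.004,0.03,0],[0.004,0.03,0],[0.004,0.03,0],[0.004,0.03,0],[0.004,0.03,0],[0,0,0]],"gripper":[0,0,0,0,0,0,0,0]}' | grep -E 'tcp|cont'
python3 -m pendant '{"rotation":[[0,0,0],[0,0,0],[0,0,0],[0,0,0],[0,0,0],[0,0,0],[0,0,0],[0,0,0]],"translation":[[0,0,-0.026],[0,0,-0.026],[0,0,-0.026],[0,0,-0.026],[0,0,-0.026],[0,0,-0.026],[0,0,-0.026],[0,0,0]],"gripper":[0,0,0,0,0,0,0,0]}' | grep -E 'tcp|cont'
python3 -c '
from h import *
o=env.get_obs();d=o["tcp_pos"]-O;print("x",d@EX,"y",d@EY,d[2],o["clock"])'
```

```text
tcp_pos: [0.4913, -0.0857, 0.3527]
contact_force: [-0.3, 0.1, -0.0]
tcp_pos: [0.4888, -0.0891, 0.1667]
contact_force: [-0.8, 0.7, 0.5]
x 0.013479975575843359 y 0.21413559130892532 0.16671832483652405 19.0
```

```bash

python3 -m pendant '{"rotation":[[0,0,0],[0,0,0],[0,0,0],[0,0,0],[0,0,0]],"translation":[[0.002,0,0.005],[0.0006,-0.005,0],[0.0006,-0.005,0],[0.0006,-0.005,0],[0,0,0]],"gripper":[0,0,0,0,0]}' | grep -E 'tcp|cont'
python3 -m pendant '{"rotation":[[0,0,0],[0,0,0],[0,0,0]],"translation":[[0.0006,-0.005,0],[0.0006,-0.005,0],[0,0,0]],"gripper":[0,0,0]}' | grep -E 'tcp|cont'
python3 -m pendant '{"rotation":[[0,0,0],[0,0,0],[0,0,0]],"translation":[[0.0006,-0.005,0],[0.0006,-0.005,0],[0,0,0]],"gripper":[0,0,0]}' | grep -E 'tcp|cont'
python3 -c '
from h import *
o=env.get_obs();d=o["tcp_pos"]-O;print("x",d@EX,"y",d@EY,d[2],o["clock"])'
```

```text
tcp_pos: [0.4957, -0.1059, 0.1773]
contact_force: [0.0, -0.2, -0.4]
tcp_pos: [0.4965, -0.1154, 0.1767]
contact_force: [-0.0, -0.4, 0.1]
tcp_pos: [0.4976, -0.1254, 0.1765]
contact_force: [-0.1, 0.4, 0.2]
x 0.01784569416654272 y 0.17704676223657342 0.17650445152376856 19.9167
```

```bash

for i in 1; do python3 -m pendant '{"rotation":[[0,0,0],[0,0,0],[0,0,0]],"translation":[[0.0003,-0.004,-0.004],[0.0004,-0.004,0],[0,0,0]],"gripper":[0,0,0]}'
python3 -m pendant '{"rotation":[[0,0,0],[0,0,0],[0,0,0]],"translation":[[0.0005,-0.004,0],[0.0005,-0.004,0],[0,0,0]],"gripper":[0,0,0]}'; done | grep -E 'tcp|cont'
python3 -c '
from h import *
o=env.get_obs();d=o["tcp_pos"]-O;print("x",d@EX,"y",d@EY,d[2],o["clock"])'
```

```text
tcp_pos: [0.4982, -0.1332, 0.1722]
contact_force: [0.6, 0.5, -0.3]
tcp_pos: [0.4983, -0.136, 0.1722]
contact_force: [-0.2, 40.1, 10.4]
x 0.01723685849763217 y 0.16647180292958647 0.17219453553687897 20.4167
```

I've used all ten pictures, so I'll check the ball numerically, by its red pixels in two views.

```bash
cat >> h.py <<'E'
def ball(prior=None):
    import cv2
    ob=[]
    for n in("scene","top"):
        c=env.camera(n);h=cv2.cvtColor(c["frame"],cv2.COLOR_RGB2HSV)
        m=cv2.inRange(h,(0,140,60),(8,255,255))|cv2.inRange(h,(172,140,60),(180,255,255))
        k,_,st,ce=cv2.connectedComponentsWithStats(m);g=proj(c,O+.016*EX+.15*EY+[0,0,.189])
        L=[(np.linalg.norm(ce[i]-g),i) for i in range(1,k) if st[i,4]>15]
        i=min(L)[1];print(n,ce[i].round(1),"area",st[i,4],st[i,2:4],"pred out/home",proj(c,O+.016*EX+.162*EY+[0,0,.189]).round(1),proj(c,O+.016*EX+.14*EY+[0,0,.189]).round(1),"tcp",proj(c,env.get_obs()["tcp_pos"]).round(1))
        ob.append((c,ce[i]))
    p,e=tri(ob);d=p-O;print("ball x,y,z housing",d@EX,d@EY,d[2],"res",e)
E
python3 -c '
from h import *
ball();o=env.get_obs();print(o["contact_force"],o["ft_torque"],o["tau"].round(1),o["orientation"])'
```

```text
scene [210.5 164.2] area 90 [10 12] pred out/home [204.6 159.1] [211.2 163.8] tcp [204.2 163.2]
top [215.8 205.4] area 25 [10  5] pred out/home [206.6 202.3] [215.7 201.2] tcp [205.9 202.8]
ball x,y,z housing 0.00795223382283156 0.13796248620260007 0.19424572354458197 res 0.004702219609247643
[-0.64483976 38.64102267  9.11083798] [ 7.30663512  0.09951275 -0.02161548] [-19.6 -57.9  42.5  -6.7  -9.2  -0.1] [ 9.97990774e-01  6.32419480e-02  8.22383305e-04 -3.76771128e-03]
```

```bash

python3 -m pendant '{"rotation":[[0,0,0],[0,0,0],[0,0,0],[0,0,0],[0,0,0],[0,0,0],[0,0,0],[0,0,0],[0,0,0],[0,0,0]],"translation":[[-0.0006,0.005,0],[-0.002,0.015,0],[-0.002,0.02,0],[-0.002,0.02,0],[0,0,0.03],[0,0,0.03],[0,0,0.03],[-0.02,0.02,0.03],[-0.02,0.02,0.02],[0,0,0]],"gripper":[0,0,0,0,0,0,0,0,0,0]}'
python3 -c '
from h import *
import cv2
ball()
s=env.camera("scene");h=cv2.cvtColor(s["frame"],cv2.COLOR_RGB2HSV);m=cv2.inRange(h,(20,110,60),(38,255,255));g=proj(s,P(0,.081));ys=np.argwhere(m)[:,::-1];ys=ys[np.linalg.norm(ys-g,axis=1)<20];print("stripe scene",ys.mean(0) if len(ys) else None,len(ys),"pred",g,"pred+-3deg",proj(s,P(3,.081)),proj(s,P(-3,.081)))
t=env.camera("top");m=cv2.inRange(cv2.cvtColor(t["frame"],cv2.COLOR_RGB2HSV),(20,110,60),(38,255,255));g=proj(t,P(0,.081));ys=np.argwhere(m)[:,::-1];ys=ys[np.linalg.norm(ys-g,axis=1)<20];print("stripe top",ys.mean(0) if len(ys) else None,len(ys),"pred",g,proj(t,P(3,.081)),proj(t,P(-3,.081)))'
```

```text
clock: 21.35
tcp_pos: [0.4511, -0.039, 0.3169]
orientation: [0.998, 0.062, 0.003, 0.002]
contact_force: [1.1, 0.1, 0.6]
grip_width: 0.0001
finger_force: 0.0
scene [210.9 164.2] area 88 [11 11] pred out/home [204.6 159.1] [211.2 163.8] tcp [154.7  99.7]
top [215.5 201.8] area 89 [10 11] pred out/home [206.6 202.3] [215.7 201.2] tcp [146.5 216.6]
ball x,y,z housing 0.01505656093759159 0.14061698751389545 0.18817718493786922 res 0.0003736220500041466
stripe scene [248.24390244 200.67073171] 82 pred [248.99013723 200.54270199] pred+-3deg [247.49937516 199.49515265] [250.48785    201.66637393]
stripe top [273.98684211 204.47368421] 76 pred [274.72642826 203.91369464] [272.95776235 204.12757031] [276.49278552 203.71076706]
```

The ball measures y = 0.1406 against 0.140 for home. The stripe is at the top within a degree or so, and the arm is clear. I'm handing in.

```bash
python3 -c '
from workcell import env
print(env.finish_job())'
```

```text
the job is handed in; nothing more can be done
None
```

I opened the cover to about 103° and left it open, brought the yellow stripe to the top in line with the red pointer, pushed the bolt home (about 21.7 of 22 mm by camera, against a firm stop), kept clear of the bottle and tin, and handed the job in at about 22 s; no verdict came back.

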